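# Shut off and vent the air manifold

### The job

Take the compressed-air manifold on the bench out of service by pushing its levers with a fingertip: first push the long supply lever fully closed, right across its pipe (pointing left along the manifold), then push the short knob-ended drain lever fully open, in line with its pipe (pointing to the robot side). Only push: do not lift the handles on their stems, and leave the plain short lever and the loose things around the manifold as they are.

Things in the scene. Friction and masses are not known exactly. Their poses are not given: they have to be found in the camera images.
- manifold: air manifold bolted to the bench: dark base plate 150 x 400 x 10 mm; rear header block (top 50 mm up, face 19 mm behind the pivots) with a gauge at its right end (top 122 mm up). Three brass valves in a row on the plate's long centre line, 125 mm apart, in any order. Origin: centre of the plate's underside; x away from the robot side to the header, y along the row to the left, z up
- supply_pivot (a point): centre of the supply valve's upright pivot at lever mid-height, 85 mm above the bench. Has the long plain straight lever, 95 mm from pivot to end. Black lever sleeve 14 mm wide, 77 to 93 mm above the bench, from 20 mm off the pivot outward; the brass below reaches 64 mm
- supply_tip (a point): far end of the supply lever, at mid-height, 95 mm from its pivot
- supply_lever (a joint): supply lever angle, rad: 0 = open, at its stop, in line with its pipe, pointing along the manifold's -x (robot side); 1.571 = closed, at its other stop, across the pipe, pointing along the manifold's +y (left). Grows clockwise from above. Stays where left, takes about 0.2 N m. The handle only sits on its stem and comes up if lifted (about 4 N)
- drain_pivot (a point): centre of the drain valve's upright pivot at lever mid-height, 85 mm above the bench. Has the short lever, 66 mm to its end, with an upright round knob 28 mm across, 76 to 102 mm above the bench, centred 52 mm from the pivot. Black lever sleeve 14 mm wide, 77 to 93 mm above the bench, from 20 mm off the pivot outward; the brass below reaches 64 mm
- drain_tip (a point): far end of the drain lever (the far side of its knob), at mid-height, 66 mm from its pivot
- drain_lever (a joint): drain lever angle, rad: 0 = open, at its stop, in line with its pipe, pointing along the manifold's -x (robot side); 1.571 = closed, at its other stop, across the pipe, pointing along the manifold's +y (left). Grows clockwise from above. Stays where left, takes about 0.2 N m. The handle only sits on its stem and comes up if lifted (about 4 N)
- outlet_pivot (a point): centre of the outlet valve's upright pivot at lever mid-height, 85 mm above the bench. Has the short plain lever without a knob, 66 mm from pivot to end; it is to be left alone and may start at any angle. Black lever sleeve 14 mm wide, 77 to 93 mm above the bench, from 20 mm off the pivot outward; the brass below reaches 64 mm
- outlet_tip (a point): far end of the outlet lever, at mid-height, 66 mm from its pivot
- outlet_lever (a joint): outlet lever angle, rad: 0 = open, at its stop, in line with its pipe, pointing along the manifold's -x (robot side); 1.571 = closed, at its other stop, across the pipe, pointing along the manifold's +y (left). Grows clockwise from above. Stays where left, takes about 0.2 N m. The handle only sits on its stem and comes up if lifted (about 4 N)
- nut_1: a loose steel wheel nut, 22 mm wide, 26 mm tall, standing on the bench in front of the manifold; origin at its underside
- nut_2: a second such wheel nut, standing on the bench in front of the manifold; origin at its underside
- bolt: a loose wheel bolt, 24 mm wide, 51 mm tall, standing on its head; origin at its underside
- spanner: a loose spanner, 188 mm long, 9 mm thick, lying on the bench in front of the manifold; origin at the centre of its underside
- grease: a loose round tin, 68 mm across, 72 mm tall, standing behind the manifold's header block; origin at the centre of its underside
- chisel: a loose cold chisel, 130 mm long, 14 mm thick, lying on the bench in front of the manifold; origin at the centre of its underside

How it is judged (in metres and radians):
On the way, in this order (a step that is already met when the one before it is completed fails the run):
1. the supply lever is closed while the drain lever is still closed (value of joint supply_lever above 1.45 rad and value of joint drain_lever above 1 rad), for 0.2 s.
2. the drain lever is open, the supply lever still closed (value of joint drain_lever below 0.12 rad and value of joint supply_lever above 1.45 rad), for 0.2 s.
At the end, for the whole second after the job is handed in: The supply lever is closed (within 0.12 rad of its stop) and the drain lever open (within 0.12 rad of its stop), both at rest, handles seated on their stems (raised less than 10 mm), the end of the outlet lever within 15 mm and each loose thing within 20 mm of where it was (all of step 2 and velocity of joint each of supply_lever, drain_lever below 0.1 rad/s and height (world z) of each of supply_tip, drain_tip, outlet_tip below 0.095 m and distance of outlet_tip from where it was at the start of the episode below 0.015 m and distance of each of nut_1, nut_2, bolt, spanner, grease, chisel from where it was at the start of the episode below 0.02 m); the robot touches nothing.
It fails at once if the plain short outlet lever was turned (its end moved more than 15 mm) (distance of outlet_tip from where it was at the start of the episode above 0.015 m).
It fails at once if a lever handle was lifted on its stem by more than 10 mm (height (world z) of any of supply_tip, drain_tip, outlet_tip above 0.095 m).
It fails at once if the drain lever was opened before the supply was closed (value of joint drain_lever below 0.6 rad and value of joint supply_lever below 1.2 rad).
It fails at once if a loose thing was lifted or shifted by more than 20 mm (distance of any of nut_1, nut_2, bolt, spanner, grease, chisel from where it was at the start of the episode above 0.02 m).
It also fails if it takes over 61 s, if anything falls off the work surface, if the arm or the gripper's body presses on something with over 40 N, if the wrist force passes 120 N, or if a joint passes its speed limit or range.

### The arm

A 6-joint arm with a two-finger parallel gripper is mounted at the origin on a cart in front of the work surface, level with it; the furniture and walls round the work are solid. World frame = base frame: x ahead of the robot, y to its left, z up, the work surface at z = 0. Lengths are in m, angles in degrees, forces in N, time in s.
With the tool pointing down it reaches from about 0.375 to 0.9 m from the base axis. Payload 3.1 kg.
Tool frame: the origin (TCP) lies on the centre line of the jaws, within the pads' length; the fingertips stand 25 mm ahead of it and the grasp point (between the pads) lies 6 mm ahead of it; z points along the fingers, y is the line along which they close (so a half turn about z gives the same grasp; the last joint's range is limited). The gripper opens to 87 mm and grips with 3 to 60 N. Pads are 19 mm wide; open, the fingers measure 117 mm over their backs; the gripper's body (75 mm by 190 mm) begins 51 mm behind the grasp point.
Start: joints at [62.252, 30.224, 82.088, -0, 67.689, -10.227], TCP at [0.188, 0.596, 0.248] pointing down, gripper open.
Joint ranges: [-176.69, 176.69], [-43.24, 126.21], [12.49, 139.97], [-82, 262], [0, 151.66], [-163.58, 163.58]. Speed limits (degrees/s): [159.86, 159.86, 180, 180, 180, 180].

### API

Orientations are given as a 3x3 rotation matrix whose columns are the frame's x, y, z axes.
In Python, from rig import read_state, capture, camera_params, hand_in gives the robot as it stands.
- The arm moves only by the tool apply_moves, never from a script. Its argument "rows" is a list of rows, each an object of numbers: "x", "y", "z": the shift along the tool's x, y, z in mm; "rx", "ry", "rz": the turn, a rotation vector about the tool's x, y, z in units of 6 degrees (1.0 is 6 degrees); "claw": the closure in counts, from 0 (fully open) to 255 (shut). A call has 1 to 10 rows; each row is the pose to reach, as a shift and turn from the pose commanded when the call began, along the tool's axes at that moment; what a row does not reach only later rows make up. A row lasts 1/8 s, in which the tool goes at most 62.5 mm and 10.7 degrees, less where a joint would pass 70% of its speed; a pose out of reach is approached as far as the arm can. A call with a gripper value outside its range is refused whole. The fingers move at their own pace and stop on an object; the grip force is fixed at half the most. Time passes only in rows, so rows that repeat a pose let the fingers close. It gives the time, the measured TCP pose, the force, the opening and the grip force at its end, in the units of the state.
- read_state(): the state, without advancing time (a new reading comes with each control period).
- capture(name): name is "scene" or "top"; returns (picture, depth): 420x560x3 uint8, red, green, blue; 420x560 float32, m along the optical axis (not along the pixel's ray), 0 where there is no reading.
- camera_params(name): a dict with "fx", "fy", "cx", "cy" (pixels), "xyz" and "orientation" of the camera in the world. Camera axes: x right, y up, looking along -z (the intrinsics and any distortion apply to the point x, -y, -z); pixel columns grow to the right and rows downward; lengths in m; the calibration is good to about 2 mm. A picture is of the moment at which its call begins. camera_params takes no time and is no camera call.
- hand_in(): hands the job in; it is judged then, once.
The state is a dict: "time_s": time; "joint_positions": joint angles; "qvel": joint speeds; "tau": joint torques, N m; "position": TCP position; "tcp_rot": TCP orientation; "force": force on the tool from outside, world axes, zero at the start; "moment": the same for the moment, N m; "opening": opening from 0.0 (shut) to 1.0 (fully open); "grasp_force": force on a finger pad.
Only numpy, scipy, OpenCV 4.12 (cv2) and the standard library are available. Lean on these libraries where they do the work, as an engineer would, in place of code of your own. Each camera call takes 0.05 s, during which the arm holds its last target. There are 200 camera calls.

## Working session

There is one attempt and no reset: what is moved stays moved. The work goes in short steps, Python scripts to look and compute and a tool call to move; the robot and the scene stay as the last step left them, time stands still between calls to the robot, and variables do not carry over. Pictures are saved under pics/ and viewed, at most 10 in all, crops included, and the job is handed in when it is done.

Besides the shell and the picture viewer there is one more tool, called after ">>>" as name([rows], argument=value, ...), one row to a line, values as JSON. apply_moves: Moves the arm, as the interface text tells. Its arguments: {"type":"object","properties":{"rows":{"type":"array"}},"required":["rows"]}

```bash
mkdir -p pics
cat > h.py <<'E'
import numpy as np,cv2
from rig import *
def ray(name,u,v,z):
    c=camera_params(name);R=np.array(c["orientation"]).reshape(3,3);o=np.array(c["xyz"])
    d=R@np.array([(u-c["cx"])/c["fx"],-(v-c["cy"])/c["fy"],-1.]);return o+d*(z-o[2])/d[2]
def cloud(name,dep):
    c=camera_params(name);R=np.array(c["orientation"]).reshape(3,3);o=np.array(c["xyz"])
    v,u=np.mgrid[:420,:560];P=np.stack([(u-c["cx"])/c["fx"]*dep,-(v-c["cy"])/c["fy"]*dep,-dep],-1);return P@R.T+o
E
python3 - <<'E'
from h import *
for n in("top","scene"):
    p,d=capture(n);np.save(n+"_d.npy",d);np.save(n+"_p.npy",p);cv2.imwrite(f"pics/{n}0.png",p[...,::-1]);print(n,camera_params(n))
s=read_state();print(s)
E
```

```text
top {'fx': 460.9263571581539, 'fy': 460.9263571581539, 'cx': 283.5684608711966, 'cy': 201.52074262157913, 'xyz': array([0.40326231, 0.21995005, 0.92393915]), 'orientation': array([[ 4.37028062e-04,  9.91716427e-01, -1.28445854e-01],
       [-9.99823813e-01, -1.97704590e-03, -1.86663865e-02],
       [-1.87657054e-02,  1.28431382e-01,  9.91540836e-01]])}
scene {'fx': 546.6190280007586, 'fy': 546.6190280007586, 'cx': 281.9911198847385, 'cy': 215.15764884202105, 'xyz': array([0.13438174, 0.90372997, 0.47202076]), 'orientation': array([[-0.85877183,  0.23723641, -0.45412534],
       [-0.51223762, -0.37831284,  0.77103309],
       [ 0.01111567,  0.89476158,  0.44640582]])}
{'time_s': 0.1, 'joint_positions': array([ 6.22509745e+01,  3.02753150e+01,  8.21491264e+01,  6.33574643e-04,
        6.76912379e+01, -1.02293195e+01]), 'qvel': array([-0.00342933, -0.0762559 , -0.1886314 ,  0.05661225, -0.03252842,
        0.0833513 ]), 'tau': array([-2.30919604e-04, -4.40984988e+01, -1.77149767e+01,  6.34672749e-02,
        5.33650769e-02, -4.56488181e-05]), 'position': array([0.18784267, 0.59545343, 0.24665104]), 'tcp_rot': array([[-9.53612030e-01,  3.01036868e-01, -9.49090843e-04],
       [ 3.01038139e-01,  9.53610436e-01, -1.78202714e-03],
       [ 3.68607064e-04, -1.98507505e-03, -9.99997962e-01]]), 'force': array([-0.54032826, -0.04487276, -0.70867229]), 'moment': array([-0.01969344, -0.00587451,  0.00041976]), 'grasp_force': 0.0, 'opening': 0.9946067988544677}
```

View pics/top0.png

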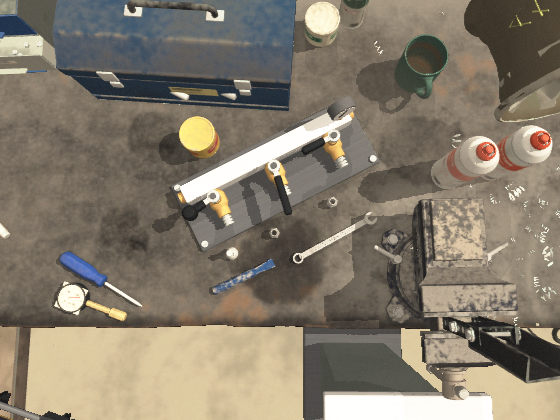

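View pics/scene0.png

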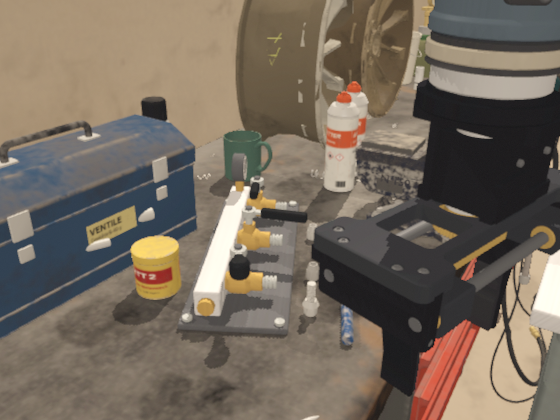

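The top view shows the manifold turned about 28°. The drain (knob at about (190,212)) is the left valve and is closed. The supply is in the middle, with its tip at (288,213), and is open. The outlet is on the right, with its lever at about (312,150). The arm is at the lower left, clear of the manifold.

Run:
```python
from h import *
p=np.load("top_p.npy").astype(int);P=cloud("top",np.load("top_d.npy"))
v,u=np.mgrid[:420,:560]
roi=(u>165)&(u<355)&(v>120)&(v<240)
lev=roi&(P[...,2]>.083)&(P[...,2]<.108)&(p.max(-1)<75)
n,l,st,c=cv2.connectedComponentsWithStats(lev.astype(np.uint8))
for i in range(1,n):
    if st[i,4]<15: continue
    m=l==i;q=P[m];r=cv2.minAreaRect(q[:,:2].astype(np.float32)*1000)
    print(st[i],c[i],q.mean(0).round(4),q[:,2].min().round(3),q[:,2].max().round(3),r)
    print(cv2.fitLine(q[:,:2].astype(np.float32),cv2.DIST_L2,0,.01,.01).ravel())
# plate corner-screws & plate
pl=(u>150)&(u<400)&(v>90)&(v<270)&(P[...,2]>.006)&(P[...,2]<.016)
n,l,st,c=cv2.connectedComponentsWithStats(pl.astype(np.uint8));i=1+st[1:,4].argmax()
print("plate",st[i],cv2.minAreaRect(P[l==i][:,:2].astype(np.float32)*1000))
# header
hd=(u>150)&(u<400)&(v>90)&(v<270)&(abs(P[...,2]-.05)<.005)&(p.min(-1)>150)
n,l,st,c=cv2.connectedComponentsWithStats(hd.astype(np.uint8));i=1+st[1:,4].argmax()
print("hdr",st[i],cv2.minAreaRect(P[l==i][:,:2].astype(np.float32)*1000))
hub=roi&(P[...,2]>.085)&(P[...,2]<.12)&~lev
n,l,st,c=cv2.connectedComponentsWithStats(hub.astype(np.uint8))
for i in range(1,n):
    if st[i,4]>8: print("hub",st[i],P[l==i].mean(0).round(4))
im=np.load("top_p.npy")[110:250,160:380,::-1];cv2.imwrite("pics/crop.png",cv2.resize(im,None,fx=3.6,fy=3.6,interpolation=2))
```

```text
[302 138  23  17 187] [312.81818182 145.79679144] [0.6145 0.1817 0.0928] 0.084 0.097 ((615.19482421875, 181.54185485839844), (13.4633207321167, 45.03712463378906), 26.379793167114258)
[ 0.46541244 -0.8850939   0.61449784  0.18165469]
[274 176  18  39 292] [282.79109589 195.39383562] [0.5222 0.237  0.0935] 0.084 0.097 ((523.376953125, 237.32427978515625), (73.45657348632812, 13.894577980041504), 17.318077087402344)
[0.9545692  0.29798934 0.5221519  0.23702268]
[182 201  24  20 278] [192.32374101 210.6294964 ] [0.4939 0.4005 0.0984] 0.084 0.107 ((494.4365234375, 398.43463134765625), (26.441394805908203, 44.06348419189453), 23.541908264160156)
[ 0.6370044  -0.7708602   0.49394372  0.4004669 ]
plate [ 279  113  101   94 3685] ((606.6400146484375, 157.76641845703125), (112.99630737304688, 203.49525451660156), 27.819883346557617)
hdr [ 179  113  173   90 3070] ((612.20068359375, 271.66351318359375), (37.32386016845703, 358.11053466796875), 26.971405029296875)
hub [323 129  17  14 153] [0.6335 0.146  0.0905]
hub [268 160  12  18 151] [0.5754 0.2535 0.0908]
hub [203 190  17  15 160] [0.52   0.3678 0.0908]
```

View pics/crop.png

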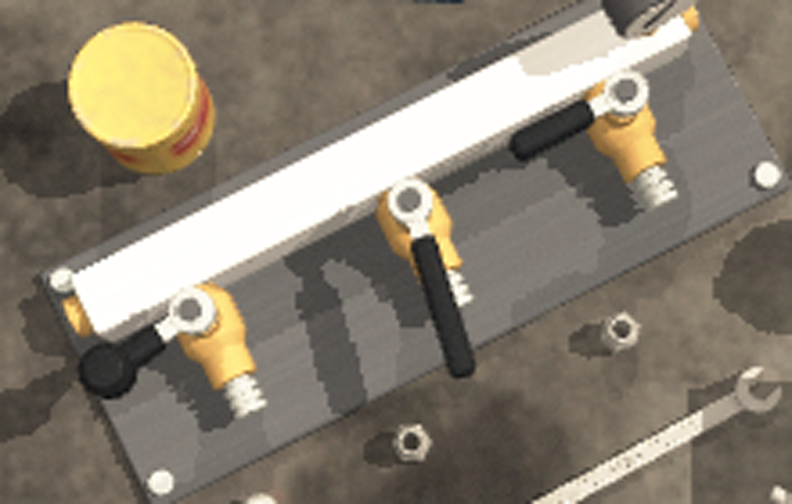

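```bash
cat > wp.py <<'E'
from h import *
xm=np.array([.890,.4555]);ym=np.array([-.4555,.890])
piv={"supply":np.array([.577,.254]),"drain":np.array([.520,.3665])}
def rel(pts,z=.096,ref=None):
    s=read_state();R=s["tcp_rot"];print("from",s["position"].round(4),"f",s["force"].round(1),"open",round(s["opening"],2),"t",s["time_s"])
    for q in pts:
        print(q.round(4),(R.T@(np.append(q,z)-s["position"])*1000).round(1))
def sup(R,n):  # closed-finger half extent along world dir n
    return 9.5e-3*abs(R[:2,0]@n)+15e-3*abs(R[:2,1]@n)
def finger(name,th,r,gap,sgn):  # sgn +1: push toward growing angle
    th=np.radians(th);e=-np.cos(th)*xm+np.sin(th)*ym;m=sgn*(np.sin(th)*xm+np.cos(th)*ym)
    h=.014 if name=="drain" else .007
    return piv[name]+r*e-m*(h+sup(read_state()["tcp_rot"],m)+gap)
E
python3 - <<'E'
from wp import *
for n,uv in dict(drain=(212.8,196.1),supply=(273.9,165.6),outlet=(334,135.5),knob=(190,212.8)).items(): print(n,ray("top",*uv,.102 if n=="knob" else .093).round(4))
print("supply approach");rel([finger("supply",10,.072,.012,1)],.200);rel([finger("supply",10,.072,.012,1)],.096)
E
```

```text
drain [0.5211 0.3649 0.093 ]
supply [0.5775 0.2534 0.093 ]
outlet [0.6338 0.1424 0.093 ]
knob [0.4896 0.4038 0.102 ]
supply approach
from [0.1878 0.5955 0.2467] f [-0.5 -0.  -0.7] open 0.99 t 0.1
[0.519  0.1977] [-435.5 -279.5   47. ]
from [0.1878 0.5955 0.2467] f [-0.5 -0.  -0.7] open 0.99 t 0.1
[0.519  0.1977] [-435.6 -279.3  151. ]
```

>>> apply_moves([
  {"x":-55,"y":-35,"z":0,"claw":255},
  {"x":-110,"y":-70,"z":10,"claw":255},
  {"x":-165,"y":-105,"z":20,"claw":255},
  {"x":-220,"y":-140,"z":30,"claw":255},
  {"x":-275,"y":-175,"z":40,"claw":255},
  {"x":-330,"y":-210,"z":45,"claw":255},
  {"x":-385,"y":-245,"z":45,"claw":255},
  {"x":-435,"y":-279,"z":45,"claw":255},
  {"x":-435,"y":-279,"z":45,"claw":255},
  {"x":-435,"y":-279,"z":45,"claw":255},
])

```text
validation failed for argument at $.ro...
```

Run:
```python
from wp import *
rel([finger("supply",10,.072,.012,1)],.096)
p,d=capture("scene");cv2.imwrite("pics/s1.png",p[...,::-1])
```

```text
from [0.1878 0.5955 0.2467] f [-0.5 -0.  -0.7] open 0.99 t 0.1
[0.519  0.1977] [-435.6 -279.3  151. ]
```

View pics/s1.png

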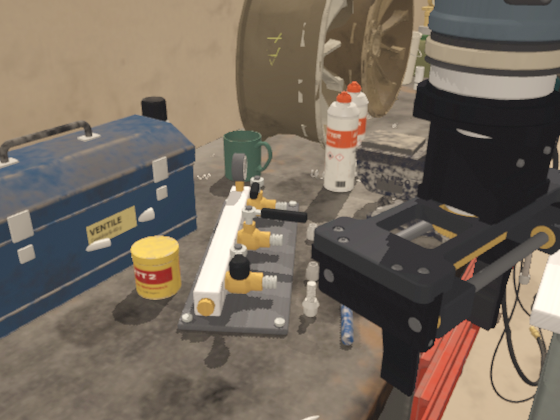

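The picture shows nothing has changed, because the call was refused. I'll retry with one full row that includes every key.

>>> apply_moves([
  {"x":-55,"y":-35,"z":0,"rx":0,"ry":0,"rz":0,"claw":255},
])

```text
time_s: 0.28
position: [0.2269, 0.5501, 0.2471]
tcp_rot: [[-0.955, 0.296, 0.0], [0.296, 0.955, 0.002], [0.0, 0.002, -1.0]]
force: [1.3, 0.2, 0.4]
opening: 0.954
grasp_force: 0.0
```

>>> apply_moves([
  {"x":-55,"y":-35,"z":10,"rx":0,"ry":0,"rz":0,"claw":255},
  {"x":-110,"y":-70,"z":20,"rx":0,"ry":0,"rz":0,"claw":255},
  {"x":-165,"y":-105,"z":30,"rx":0,"ry":0,"rz":0,"claw":255},
  {"x":-220,"y":-140,"z":40,"rx":0,"ry":0,"rz":0,"claw":255},
  {"x":-275,"y":-175,"z":45,"rx":0,"ry":0,"rz":0,"claw":255},
  {"x":-330,"y":-210,"z":45,"rx":0,"ry":0,"rz":0,"claw":255},
  {"x":-380,"y":-244,"z":45,"rx":0,"ry":0,"rz":0,"claw":255},
  {"x":-380,"y":-244,"z":45,"rx":0,"ry":0,"rz":0,"claw":255},
  {"x":-380,"y":-244,"z":45,"rx":0,"ry":0,"rz":0,"claw":255},
])

```text
time_s: 1.4
position: [0.5174, 0.2003, 0.2022]
tcp_rot: [[-0.953, 0.303, -0.001], [0.303, 0.953, 0.0], [0.001, 0.0, -1.0]]
force: [-0.2, 0.8, 0.5]
opening: 0.018
grasp_force: 0.0
```

Run:
```python
from wp import *
rel([finger("supply",10,.072,.012,1)],.096)
p,d=capture("scene");cv2.imwrite("pics/s2.png",p[...,::-1])
```

```text
from [0.5174 0.2003 0.2022] f [-0.2  0.8  0.5] open 0.02 t 1.4
[0.519  0.1977] [ -2.4  -2.  106.2]
```

View pics/s2.png

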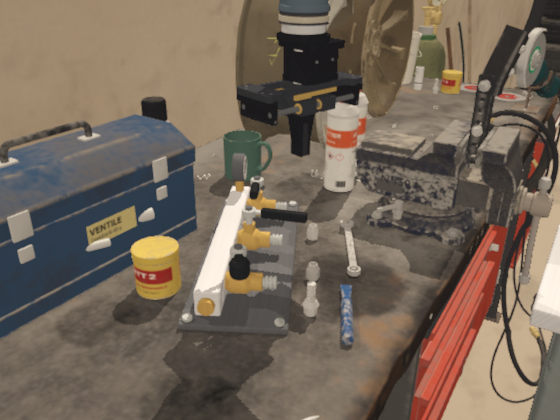

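The gripper is shut at about (300,140), above and to the right of the supply lever. The fingers and body are clear of the vise and bottles, so I'll descend.

>>> apply_moves([
  {"x":-2,"y":-3,"z":40,"rx":0,"ry":0,"rz":0,"claw":255},
  {"x":-2,"y":-3,"z":80,"rx":0,"ry":0,"rz":0,"claw":255},
  {"x":-2,"y":-3,"z":106,"rx":0,"ry":0,"rz":0,"claw":255},
  {"x":-2,"y":-3,"z":106,"rx":0,"ry":0,"rz":0,"claw":255},
])

```text
time_s: 1.95
position: [0.515, 0.1991, 0.0948]
tcp_rot: [[-0.954, 0.298, -0.006], [0.298, 0.954, -0.001], [0.006, -0.002, -1.0]]
force: [-0.3, -1.2, 1.0]
opening: 0.002
grasp_force: 0.0
```

Run:
```python
from wp import *
rel([finger("supply",t,.072,g,1) for t,g in [(10,.003),(20,0),(30,0),(40,0),(50,0),(60,0),(70,0),(78,0),(84,0),(88,0)]])
```

```text
from [0.515  0.1991 0.0948] f [-0.3 -1.2  1. ] open 0.0 t 1.95
[0.5164 0.2063] [ 0.9  7.3 -1.2]
[0.5086 0.2207] [12.6 18.7 -1.2]
[0.5039 0.2338] [21.  29.8 -1.1]
[0.5018 0.248 ] [27.2 42.7 -1.1]
[0.5018 0.261 ] [31.1 55.1 -1.1]
[0.5035 0.273 ] [33.  67.1 -1.2]
[0.5075 0.285 ] [32.8 79.7 -1.2]
[0.5124 0.2943] [30.9 90.  -1.2]
[0.5171 0.3009] [28.4 97.7 -1.3]
[0.5207 0.305 ] [ 26.2 102.8  -1.3]
```

>>> apply_moves([
  {"x":1,"y":7,"z":-1,"rx":0,"ry":0,"rz":0,"claw":255},
  {"x":7,"y":13,"z":-1,"rx":0,"ry":0,"rz":0,"claw":255},
  {"x":13,"y":19,"z":-1,"rx":0,"ry":0,"rz":0,"claw":255},
  {"x":17,"y":24,"z":-1,"rx":0,"ry":0,"rz":0,"claw":255},
  {"x":21,"y":30,"z":-1,"rx":0,"ry":0,"rz":0,"claw":255},
  {"x":24,"y":36,"z":-1,"rx":0,"ry":0,"rz":0,"claw":255},
  {"x":27,"y":43,"z":-1,"rx":0,"ry":0,"rz":0,"claw":255},
  {"x":29,"y":49,"z":-1,"rx":0,"ry":0,"rz":0,"claw":255},
  {"x":31,"y":55,"z":-1,"rx":0,"ry":0,"rz":0,"claw":255},
])

```text
time_s: 3.08
position: [0.5048, 0.2597, 0.0973]
tcp_rot: [[-0.954, 0.301, -0.001], [0.301, 0.954, -0.0], [0.001, -0.001, -1.0]]
force: [0.5, -3.1, 0.1]
opening: 0.006
grasp_force: 1.2
```

Run:
```python
from wp import *
rel([finger("supply",t,.072,g,1) for t,g in [(50,0),(60,0),(70,0),(78,0),(84,0),(90,0),(90,-.004)]])
p,d=capture("top");cv2.imwrite("pics/t3.png",p[90:260,150:400,::-1])
```

```text
from [0.5048 0.2597 0.0973] f [ 0.5 -3.1  0.1] open 0.01 t 3.075
[0.5018 0.261 ] [3.3 0.4 1.3]
[0.5035 0.273 ] [ 5.2 12.3  1.3]
[0.5075 0.285 ] [ 5.  25.   1.3]
[0.5124 0.2943] [ 3.2 35.3  1.3]
[0.5171 0.3009] [ 0.7 43.   1.3]
[0.5226 0.307 ] [-2.7 50.5  1.3]
[0.5261 0.3088] [-5.5 53.3  1.3]
```

View pics/t3.png

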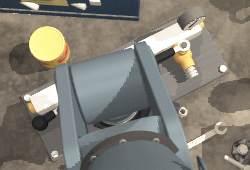

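The arm hides the middle valve in the top view, but the outlet lever at crop (180,47) and the knob at (40,121) haven't moved. The 3 N contact force matches pushing the lever, so I'll keep sweeping.

>>> apply_moves([
  {"x":5,"y":6,"z":1,"rx":0,"ry":0,"rz":0,"claw":255},
  {"x":5,"y":12,"z":1,"rx":0,"ry":0,"rz":0,"claw":255},
  {"x":5,"y":19,"z":1,"rx":0,"ry":0,"rz":0,"claw":255},
  {"x":5,"y":25,"z":1,"rx":0,"ry":0,"rz":0,"claw":255},
  {"x":4,"y":30,"z":1,"rx":0,"ry":0,"rz":0,"claw":255},
  {"x":3,"y":36,"z":1,"rx":0,"ry":0,"rz":0,"claw":255},
  {"x":1,"y":43,"z":1,"rx":0,"ry":0,"rz":0,"claw":255},
  {"x":-1,"y":47,"z":1,"rx":0,"ry":0,"rz":0,"claw":255},
  {"x":-3,"y":50,"z":1,"rx":0,"ry":0,"rz":0,"claw":255},
  {"x":-3,"y":50,"z":1,"rx":0,"ry":0,"rz":0,"claw":255},
])

```text
time_s: 4.38
position: [0.5234, 0.3066, 0.0965]
tcp_rot: [[-0.954, 0.301, 0.0], [0.301, 0.954, 0.001], [-0.0, 0.001, -1.0]]
force: [-0.5, -1.6, -0.6]
opening: 0.006
grasp_force: 0.6
```

Run:
```python
from wp import *
rel([finger("supply",90,.072,g,1) for g in [0,-.004,-.008]])
p,d=capture("scene");cv2.imwrite("pics/s4.png",p[100:350,150:450,::-1])
```

```text
from [0.5234 0.3066 0.0965] f [-0.5 -1.6 -0.6] open 0.01 t 4.375
[0.5226 0.307 ] [0.9 0.1 0.5]
[0.5261 0.3088] [-2.   2.9  0.5]
[0.5297 0.3107] [-4.8  5.8  0.5]
```

View pics/s4.png

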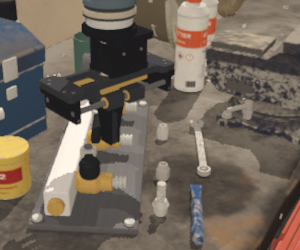

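The finger is in front of the pivot at about (105,130) and the lever is hidden behind it. I'll press on in small steps and look for the stop in the force.

>>> apply_moves([
  {"x":-2,"y":2,"z":0,"rx":0,"ry":0,"rz":0,"claw":255},
  {"x":-4,"y":4,"z":0,"rx":0,"ry":0,"rz":0,"claw":255},
  {"x":-4,"y":4,"z":0,"rx":0,"ry":0,"rz":0,"claw":255},
])

```text
time_s: 4.8
position: [0.5276, 0.3091, 0.0965]
tcp_rot: [[-0.954, 0.301, -0.001], [0.301, 0.954, 0.0], [0.001, -0.0, -1.0]]
force: [-4.0, 0.5, 0.1]
opening: 0.002
grasp_force: 1.5
```

>>> apply_moves([
  {"x":-2,"y":2,"z":0,"rx":0,"ry":0,"rz":0,"claw":255},
  {"x":-4,"y":4,"z":0,"rx":0,"ry":0,"rz":0,"claw":255},
  {"x":-4,"y":4,"z":0,"rx":0,"ry":0,"rz":0,"claw":255},
])

```text
time_s: 5.18
position: [0.5281, 0.3095, 0.0962]
tcp_rot: [[-0.954, 0.3, -0.012], [0.3, 0.954, -0.005], [0.01, -0.008, -1.0]]
force: [-11.4, -4.0, 8.7]
opening: 0.003
grasp_force: 6.1
```

The lever is at its stop: force jumped to 12 N with no further travel. I'll back off and rise.

>>> apply_moves([
  {"x":10,"y":-10,"z":0,"rx":0,"ry":0,"rz":0,"claw":255},
  {"x":20,"y":-20,"z":0,"rx":0,"ry":0,"rz":0,"claw":255},
  {"x":25,"y":-25,"z":0,"rx":0,"ry":0,"rz":0,"claw":255},
  {"x":25,"y":-25,"z":-50,"rx":0,"ry":0,"rz":0,"claw":255},
  {"x":25,"y":-25,"z":-100,"rx":0,"ry":0,"rz":0,"claw":255},
  {"x":25,"y":-25,"z":-110,"rx":0,"ry":0,"rz":0,"claw":255},
])

```text
time_s: 5.92
position: [0.5045, 0.296, 0.2105]
tcp_rot: [[-0.954, 0.301, 0.009], [0.301, 0.954, 0.003], [-0.008, 0.006, -1.0]]
force: [-0.3, 0.6, -0.1]
opening: 0.003
grasp_force: 0.0
```

Run:
```python
from wp import *
rel([finger("drain",78,.052,g,-1) for g in (.014,)],.2)
```

```text
from [0.5045 0.296  0.2105] f [-0.3  0.6 -0.1] open 0.0 t 5.925
[0.5227 0.4357] [ 24.8 138.7  11.1]
```

>>> apply_moves([
  {"x":8,"y":46,"z":0,"rx":0,"ry":0,"rz":0,"claw":255},
  {"x":16,"y":92,"z":0,"rx":0,"ry":0,"rz":0,"claw":255},
  {"x":25,"y":139,"z":0,"rx":0,"ry":0,"rz":0,"claw":255},
  {"x":25,"y":139,"z":11,"rx":0,"ry":0,"rz":0,"claw":255},
  {"x":25,"y":139,"z":11,"rx":0,"ry":0,"rz":0,"claw":255},
])

```text
time_s: 6.55
position: [0.5183, 0.4339, 0.193]
tcp_rot: [[-0.954, 0.301, -0.004], [0.301, 0.954, -0.003], [0.003, -0.004, -1.0]]
force: [0.1, -0.5, 0.2]
opening: 0.006
grasp_force: 0.0
```

Run:
```python
from wp import *
rel([finger("drain",78,.052,.014,-1)],.097)
ims=[capture(n)[0][...,::-1] for n in("top","scene")]
cv2.imwrite("pics/b5.png",np.vstack([cv2.resize(ims[0][90:260,150:400],(440,300)),cv2.resize(ims[1][100:350,150:450],(360,300))][:1]+[cv2.copyMakeBorder(cv2.resize(ims[1][100:350,150:450],(360,300)),0,0,0,80,0)]))
```

```text
from [0.5183 0.4339 0.193 ] f [ 0.1 -0.5  0.2] open 0.01 t 6.55
[0.5227 0.4357] [-3.9  3.4 96. ]
```

View pics/b5.png

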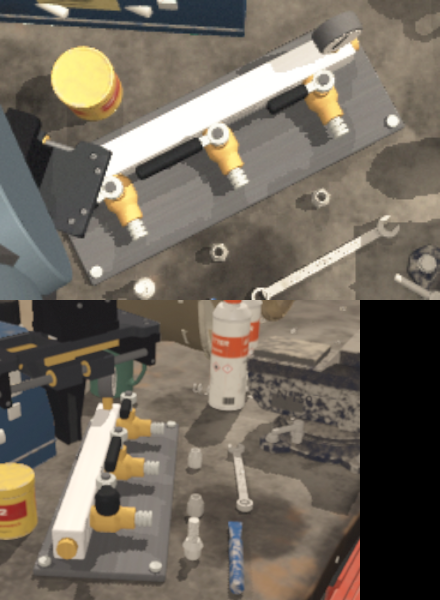

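The supply lever now lies along the manifold, with its hub at (218,135) and tip at (140,172). The drain and outlet levers and the loose things are unmoved. I'll descend behind the knob.

>>> apply_moves([
  {"x":-4,"y":3,"z":40,"rx":0,"ry":0,"rz":0,"claw":255},
  {"x":-4,"y":3,"z":75,"rx":0,"ry":0,"rz":0,"claw":255},
  {"x":-4,"y":3,"z":96,"rx":0,"ry":0,"rz":0,"claw":255},
  {"x":-4,"y":3,"z":96,"rx":0,"ry":0,"rz":0,"claw":255},
])

```text
time_s: 7.15
position: [0.5238, 0.4355, 0.0981]
tcp_rot: [[-0.953, 0.302, -0.003], [0.302, 0.953, -0.002], [0.002, -0.003, -1.0]]
force: [-1.1, 1.4, 0.8]
opening: 0.004
grasp_force: 0.0
```

Run:
```python
from wp import *
rel([finger("drain",t,.052,g,-1) for t,g in [(78,.003),(70,0),(60,0),(50,0),(40,0),(30,0),(20,0),(10,0),(5,0),(0,0),(0,-.006)]],.097)
```

```text
from [0.5238 0.4355 0.0981] f [-1.1  1.4  0.8] open 0.0 t 7.15
[0.5142 0.4288] [ 7.1 -9.3  1.1]
[0.5034 0.425 ] [ 16.2 -16.1   1.1]
[0.4932 0.4207] [ 24.7 -23.3   1.2]
[0.4837 0.4142] [ 31.8 -32.4   1.2]
[0.476  0.4071] [ 37.  -41.5   1.3]
[0.4696 0.4   ] [ 40.9 -50.2   1.3]
[0.4645 0.3914] [ 43.2 -59.9   1.3]
[0.461  0.3815] [ 43.6 -70.4   1.4]
[0.4599 0.3762] [ 43.  -75.8   1.4]
[0.4594 0.3707] [ 41.8 -81.2   1.4]
[0.4622 0.3654] [ 37.5 -85.4   1.4]
```

>>> apply_moves([
  {"x":7,"y":-9,"z":1,"rx":0,"ry":0,"rz":0,"claw":255},
  {"x":12,"y":-13,"z":1,"rx":0,"ry":0,"rz":0,"claw":255},
  {"x":16,"y":-16,"z":1,"rx":0,"ry":0,"rz":0,"claw":255},
  {"x":20,"y":-20,"z":1,"rx":0,"ry":0,"rz":0,"claw":255},
  {"x":25,"y":-23,"z":1,"rx":0,"ry":0,"rz":0,"claw":255},
  {"x":28,"y":-28,"z":1,"rx":0,"ry":0,"rz":0,"claw":255},
  {"x":32,"y":-33,"z":1,"rx":0,"ry":0,"rz":0,"claw":255},
  {"x":35,"y":-37,"z":1,"rx":0,"ry":0,"rz":0,"claw":255},
  {"x":37,"y":-42,"z":1,"rx":0,"ry":0,"rz":0,"claw":255},
])

```text
time_s: 8.28
position: [0.4765, 0.4077, 0.0985]
tcp_rot: [[-0.954, 0.301, 0.0], [0.301, 0.954, 0.0], [-0.0, 0.0, -1.0]]
force: [3.0, 2.5, 1.4]
opening: 0.009
grasp_force: 1.7
```

Run:
```python
from wp import *
rel([finger("drain",t,.052,g,-1) for t,g in [(40,0),(30,0),(20,0),(10,0),(5,0),(0,0),(0,-.006)]],.097)
p,d=capture("scene");cv2.imwrite("pics/s6.png",cv2.resize(p[150:350,150:450,::-1],(600,400)))
```

```text
from [0.4765 0.4077 0.0985] f [3.  2.5 1.4] open 0.01 t 8.275
[0.476  0.4071] [ 0.4 -0.7  1.5]
[0.4696 0.4   ] [ 4.2 -9.4  1.5]
[0.4645 0.3914] [  6.6 -19.1   1.5]
[0.461  0.3815] [  7.  -29.6   1.5]
[0.4599 0.3762] [  6.3 -35.    1.5]
[0.4594 0.3707] [  5.2 -40.4   1.5]
[0.4622 0.3654] [  0.9 -44.6   1.5]
```

View pics/s6.png

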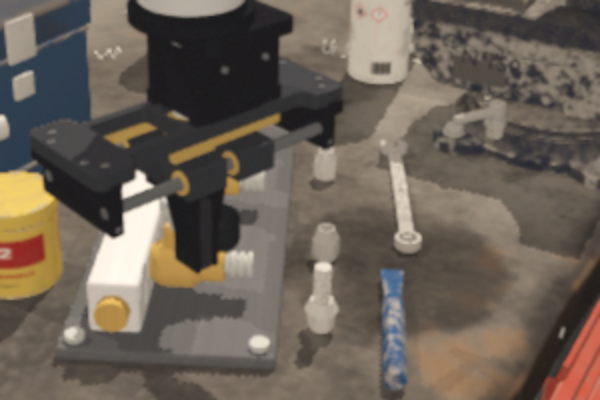

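The finger at (195,230) is pushing the knob at (225,225) ahead of it. I'll carry on.

>>> apply_moves([
  {"x":4,"y":-9,"z":1,"rx":0,"ry":0,"rz":0,"claw":255},
  {"x":6,"y":-14,"z":1,"rx":0,"ry":0,"rz":0,"claw":255},
  {"x":7,"y":-19,"z":1,"rx":0,"ry":0,"rz":0,"claw":255},
  {"x":7,"y":-24,"z":1,"rx":0,"ry":0,"rz":0,"claw":255},
  {"x":7,"y":-30,"z":1,"rx":0,"ry":0,"rz":0,"claw":255},
  {"x":6,"y":-35,"z":1,"rx":0,"ry":0,"rz":0,"claw":255},
  {"x":5,"y":-40,"z":1,"rx":0,"ry":0,"rz":0,"claw":255},
  {"x":5,"y":-40,"z":1,"rx":0,"ry":0,"rz":0,"claw":255},
])

```text
time_s: 9.32
position: [0.4585, 0.3701, 0.0972]
tcp_rot: [[-0.954, 0.301, -0.003], [0.301, 0.954, -0.002], [0.002, -0.003, -1.0]]
force: [0.0, 1.7, 0.0]
opening: 0.003
grasp_force: 0.7
```

>>> apply_moves([
  {"x":-2,"y":-2,"z":0,"rx":0,"ry":0,"rz":0,"claw":255},
  {"x":-3,"y":-3,"z":0,"rx":0,"ry":0,"rz":0,"claw":255},
  {"x":-3,"y":-3,"z":0,"rx":0,"ry":0,"rz":0,"claw":255},
])

```text
time_s: 9.7
position: [0.4595, 0.3666, 0.0971]
tcp_rot: [[-0.954, 0.301, -0.005], [0.301, 0.954, -0.002], [0.004, -0.004, -1.0]]
force: [-5.0, 2.5, 2.0]
opening: 0.005
grasp_force: 2.1
```

>>> apply_moves([
  {"x":-2,"y":-2,"z":0,"rx":0,"ry":0,"rz":0,"claw":255},
  {"x":-4,"y":-4,"z":0,"rx":0,"ry":0,"rz":0,"claw":255},
  {"x":-4,"y":-4,"z":0,"rx":0,"ry":0,"rz":0,"claw":255},
])

```text
time_s: 10.07
position: [0.4603, 0.3639, 0.0971]
tcp_rot: [[-0.953, 0.303, -0.008], [0.303, 0.953, 0.002], [0.008, -0.001, -1.0]]
force: [-9.2, 10.0, 3.3]
opening: 0.004
grasp_force: 6.8
```

The force is now 14 N with the finger stalled, so the lever is at its stop. I'll back off to the left, rise and check.

>>> apply_moves([
  {"x":10,"y":10,"z":0,"rx":0,"ry":0,"rz":0,"claw":255},
  {"x":20,"y":20,"z":0,"rx":0,"ry":0,"rz":0,"claw":255},
  {"x":30,"y":30,"z":0,"rx":0,"ry":0,"rz":0,"claw":255},
  {"x":30,"y":30,"z":-50,"rx":0,"ry":0,"rz":0,"claw":255},
  {"x":30,"y":30,"z":-100,"rx":0,"ry":0,"rz":0,"claw":255},
  {"x":60,"y":80,"z":-120,"rx":0,"ry":0,"rz":0,"claw":255},
  {"x":90,"y":120,"z":-120,"rx":0,"ry":0,"rz":0,"claw":255},
  {"x":130,"y":150,"z":-120,"rx":0,"ry":0,"rz":0,"claw":255},
  {"x":130,"y":150,"z":-120,"rx":0,"ry":0,"rz":0,"claw":255},
  {"x":130,"y":150,"z":-120,"rx":0,"ry":0,"rz":0,"claw":255},
])

```text
time_s: 11.32
position: [0.3852, 0.5445, 0.2172]
tcp_rot: [[-0.954, 0.3, 0.0], [0.3, 0.954, -0.001], [-0.001, -0.001, -1.0]]
force: [0.4, -0.3, -0.5]
opening: 0.005
grasp_force: 0.0
```

Run:
```python
from wp import *
p,d=capture("top");P=cloud("top",d);q=p.astype(int);v,u=np.mgrid[:420,:560]
lev=(u>165)&(u<355)&(v>120)&(v<250)&(P[...,2]>.083)&(P[...,2]<.108)&(q.max(-1)<75)
n,l,st,c=cv2.connectedComponentsWithStats(lev.astype(np.uint8))
a0=np.degrees(np.arctan2(xm[1],xm[0]))
for i in range(1,n):
    if st[i,4]>15:
        m=P[l==i];x=cv2.fitLine(m[:,:2].astype(np.float32),cv2.DIST_L2,0,.01,.01).ravel();print(c[i],m.mean(0).round(4),"angle",a0-np.degrees(np.arctan2(x[1],x[0])))
print(read_state()["force"],read_state()["position"])
cv2.imwrite("pics/t7.png",cv2.resize(p[90:300,150:400,::-1],(500,420)))
```

```text
[312.88297872 145.75531915] [0.6145 0.1815 0.0929] angle 89.81898185855664
[245.61949686 179.44339623] [0.5518 0.3051 0.093 ] angle 90.08518669254101
[223.58964143 218.12749004] [0.4802 0.3435 0.0994] angle -1.2450306689091732
[ 0.31212712 -0.39514864 -1.03796208] [0.38575807 0.54402357 0.21731552]
```

View pics/t7.png

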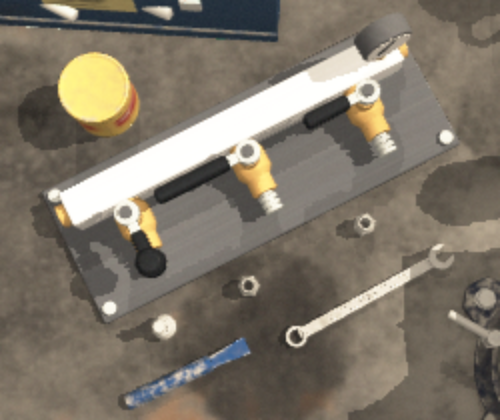

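The supply lever measures 90° and the drain lever about −1°, with its hub at (126,212) and knob at (150,262). The outlet lever and loose things are where they were, so I'm handing in.

```bash
python3 -c "
from rig import *;print(hand_in())"
```

```text
the job is handed in; nothing more can be done
None
```

The job is handed in: by the last top view the supply lever is fully closed (90°) and the drain lever fully open (about −1°), with the outlet lever and loose things unmoved; the judge's verdict was not shown.

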